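# Take the thick roller out of the bottle labeller

### The job

Two roller stands of the bottle labeller stand on the counter. On the one with the thick roller, flip the cam lever up and over to the back and leave it open, then bring the roller forward off its ledges, lower it down out of the open slots and lay it, without dropping it, squarely in the middle of the V-shaped saddles of the wooden rest. Leave the slim roller of the other stand in its place.

Things in the scene. Friction and masses are not known exactly. Their poses are not given: they have to be found in the camera images.
- stand: Grey steel stand of the thick roller, fixed (left or right of the rest; the slim roller's like stand is on the other side). Origin on the counter; -x its front (toward robot), y left, z up. Base 10 mm thick; crossbar to z 40 at x 40..50. Cheeks 8 mm thick at y +-62 (116 mm clear, open above and in front), top z 124. Axle lies at x 1.5, z 100 on ledges sloping back: it stays when unlocked.
- slot_mouth (a point): Point midway between the cheeks, in the slots' open lower end (stand x -22, z 90; axes as the stand). Each slot is an upside-down L: ledge x -8..8, roof z 112; in front of the ledge it runs down, x -8..-36, open below; front wall (nose) x -36..-46 ends at z 90. Lift the axle 3 mm, bring it forward to x -22, lower its centre below z 80, then out forward under the noses.
- cam_lever (a joint): Cam lever outside the stand's right (-y) cheek. 0 = closed: handle leans 30 deg forward of upright, lobe hangs in front of the axle end. 1.745 rad = open: handle leans 70 deg back. Counts as open over 1.3. Stays where left; 1.5 N at the handle moves it. Closed fingertips pushing it back level, 28 mm above the pivot, until they are 69 mm behind the pivot, open it.
- lever_pivot (a point): Pivot axis of that lever (along the stand's y) at the handle's middle: stand x -14, y -77, z 120. Axes as the stand. The black handle is 14 mm wide (y), 12 mm thick, its tip 75 mm from the pivot (closed: tip at stand x -52, z 185).
- roller: Thick roller, dark rubber, 44 mm diameter and 110 mm long, on a steel axle 12 mm in diameter and 164 mm long overall; about 0.3 kg. Origin at its middle; local y along the axle (x and z turn with it as it rolls).
- rest: Fixed wooden rest. Origin under its middle on the counter; z up, y along the roller to be laid in it. Base 96 x 120 x 12 mm; two saddles 16 mm wide at y = +40 and -40 (64 mm clear between them for the fingers), each a V open upward, lowest point at z = 26, sides 35 degrees, 66 mm across, up to z = 50. The thick roller's rubber lies in both V's with its centre at x = 0, z = 53.
- slim_roller: The other stand's roller, to be left alone: dark rubber, 24 mm diameter, 110 mm long, same axle. Origin at its middle, local y along the axle.

How it is judged:
By the outcome, as a careful person would: the job done as asked, in the order asked, and still so for the second after the job is handed in, with the robot touching nothing.
It also fails if it takes over 54 s, if anything falls off the work surface, if the arm or the gripper's body presses on something with over 40 N, if the wrist force passes 120 N, or if a joint passes its speed limit or range.

### The arm

A 7-joint arm with a two-finger parallel gripper is mounted at the origin on a cart in front of the work surface, level with it; the furniture and walls round the work are solid. World frame = base frame: x ahead of the robot, y to its left, z up, the work surface at z = 0. Lengths are in m, angles in rad, forces in N, time in s.
With the tool pointing down it reaches from about 0.4 to 0.875 m from the base axis. Payload 19.3 kg.
Tool frame: the origin (TCP) lies at the very end of the fingers, on their centre line; the grasp point (between the pads) lies 19 mm behind it; z points along the fingers, y is the line along which they close (so a half turn about z gives the same grasp; the last joint's range is limited). The gripper opens to 85 mm and grips with 20 to 120 N. Pads are 22 mm wide; open, the fingers measure 114 mm over their backs; the gripper's body (76 mm by 85 mm) begins 54 mm behind the grasp point. The pads swing forward as they close: fully open they stand 13 mm farther back than shut.
Start: joints at [1.244, 0.521, -0.036, 1.599, 0.021, 1.021, -0.113], TCP at [0.159, -0.605, 0.231] pointing down, gripper open.
Joint ranges: [-2.91, 2.91], [-0.3, 2.13], [-1.5, 1.42], [0.17, 2.43], [-1.26, 4.41], [0.16, 1.93], [-2.52, 2.52]. Speed limits (rad/s): [1.89, 1.89, 2.39, 2.39, 3.01, 3.01, 3.01].

### API

Orientations are given as [roll, pitch, yaw] about the fixed x, y, z axes, in that order (R = Rz(yaw) Ry(pitch) Rx(roll)).
In Python, from workcell import monitor, viewer, bot gives the robot as it stands.
- The arm moves only by the tool move_arm, never from a script. Its arguments are lists of equal length, an entry for each row: "gripper": the opening, from 0 (shut) to 1 (fully open); "linear": the shift along the tool's x, y, z in cm, a list of three; "twist": the turn about the tool's z in degrees. A call has 1 to 8 rows; each row shifts and turns the commanded pose from where the row before left it, along the tool's axes as they then stand; what a row does not reach is not made up. A row lasts 1/10 s, in which the tool goes at most 50 mm and 8.59 degrees, less where a joint would pass 70% of its speed; a pose out of reach is approached as far as the arm can. A call with a gripper value outside its range is refused whole. The fingers move at their own pace and stop on an object; "squeeze" is the grip in N (left out, the last holds). Time passes only in rows, so rows that do not move let the fingers close. It gives the time, the measured TCP pose, the force, the opening and the grip force at its end, in the units of the state.
- monitor.observe(): the state, without advancing time (a new reading comes with each control period).
- viewer.grab_frame(name): name is "side" or "top" or "wrist"; returns a dict with "img" (480x640x3 uint8, red, green, blue), "K" (3x3 intrinsics, pixels), "eye" and "rotation" of the camera in the world. Camera axes: x right, y up, looking along -z (the intrinsics and any distortion apply to the point x, -y, -z); pixel columns grow to the right and rows downward; lengths in m; the calibration is good to about 2 mm. A picture is of the moment at which its call begins. There is no depth.
- bot.job_done(): hands the job in; it is judged then, once.
The state is a dict: "clock": time; "qpos": joint angles; "qd": joint speeds; "joint_efforts": joint torques, N m; "position": TCP position; "tool_rot": TCP orientation; "force": force on the tool from outside, world axes, zero at the start; "moment": the same for the moment, N m; "grip_width": finger opening in m; "finger_force": force on a finger pad.
Only numpy, scipy, OpenCV 4.12 (cv2) and the standard library are available. Lean on these libraries where they do the work, as an engineer would, in place of code of your own. Each camera call takes 0.05 s, during which the arm holds its last target. There are 200 camera calls.

## Working session

There is one attempt and no reset: what is moved stays moved. The work goes in short steps, Python scripts to look and compute and a tool call to move; the robot and the scene stay as the last step left them, time stands still between calls to the robot, and variables do not carry over. Pictures are saved under pics/ and viewed, at most 10 in all, crops included, and the job is handed in when it is done.

Besides the shell and the picture viewer there is one more tool, called after "Request:" by a JSON object that holds its "method" and its "body". move_arm: Moves the arm, as the interface text tells. Its arguments: {"type":"object","properties":{"gripper":{"type":"array"},"linear":{"type":"array"},"twist":{"type":"array"},"squeeze":{"type":"number"}},"required":["gripper","linear","twist"]}

```bash
mkdir -p pics; ls; python3 - <<'E'
from workcell import monitor, viewer, bot
import cv2,numpy as np,pickle
print(monitor.observe())
d={}
for n in("side","top","wrist"):
    f=viewer.grab_frame(n); d[n]=f; cv2.imwrite(f"pics/{n}0.png",f["img"][:,:,::-1]); print(n,f["K"],f["eye"],f["rotation"],[k for k in f])
pickle.dump(d,open("f0.pkl","wb"))
E
```

```text
pics
{'clock': 0.0, 'qpos': array([ 1.24383909,  0.5220424 , -0.03635142,  1.6000555 ,  0.02122835,
        1.0210854 , -0.11283054]), 'qd': array([-0.00083963,  0.00141783,  0.0003939 , -0.00182251, -0.00070146,
        0.0001399 , -0.00040473]), 'joint_efforts': array([-3.62401865e-03, -9.27114630e+01,  1.97793156e+00, -3.69935596e+01,
        1.77597388e-02,  8.11631558e-03,  5.93582672e-05]), 'position': array([ 0.15859134, -0.60416785,  0.23069077]), 'tool_rot': array([-3.14039206e+00,  9.92674548e-05,  2.56753291e-01]), 'force': array([ 1.19220481,  0.89209252, -0.53198381]), 'moment': array([-0.01977241, -0.00114049,  0.01999448]), 'finger_force': 0.0, 'grip_width': 0.08549757571720717}
side [[500.96236149   0.         318.85892196]
 [  0.         500.96236149 244.04877728]
 [  0.           0.           1.        ]] [ 0.53304161 -0.89697971  0.60921306] [ 1.03965391 -0.01674631  0.06067189] ['img', 'K', 'eye', 'rotation']
top [[461.24499544   0.         320.50966828]
 [  0.         461.24499544 249.06221049]
 [  0.           0.           1.        ]] [ 0.37097076 -0.02921661  1.19957201] [ 0.11882354 -0.00997731 -1.57093378] ['img', 'K', 'eye', 'rotation']
wrist [[384.82917911   0.         317.50548526]
 [  0.         384.82917911 240.84427009]
 [  0.           0.           1.        ]] [ 0.23986155 -0.58279428  0.37280299] [-3.34075436e-01 -6.21021159e-05 -1.31357689e+00] ['img', 'K', 'eye', 'rotation']
```

View pics/top0.png

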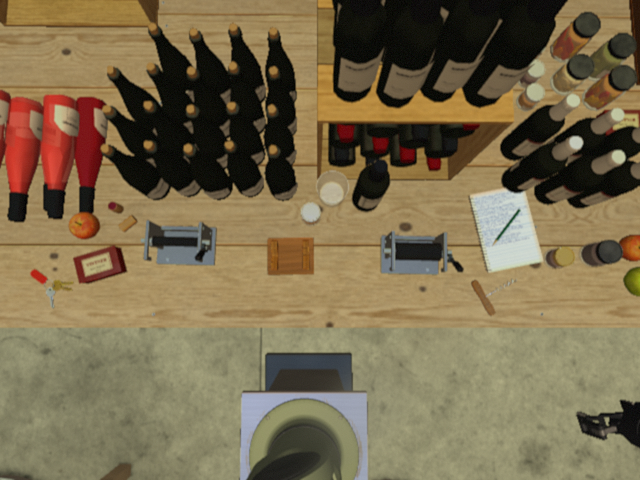

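View pics/side0.png

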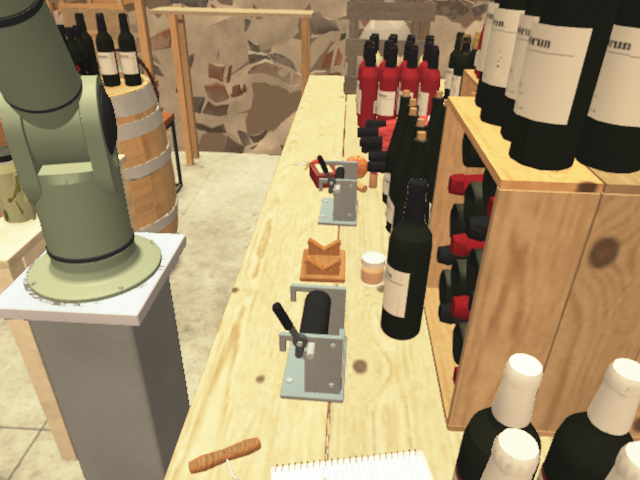

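The thick roller is in the right-hand stand (top view ≈ (415,253)), the rest is at ≈ (290,256), and the slim roller's stand is on the left at ≈ (180,243). The lever is closed and leans toward the robot. I'll enlarge these areas next.

```bash
cat > h.py <<'E'
import numpy as np,pickle,cv2
from scipy.spatial.transform import Rotation as R
def ray(f,u,v):
    K=f["K"]; d=np.array([(u-K[0,2])/K[0,0],-(v-K[1,2])/K[1,1],-1.])
    return np.array(f["eye"]),R.from_euler("xyz",f["rotation"]).as_matrix()@d
def onz(f,u,v,z):
    e,d=ray(f,u,v); return e+d*(z-e[2])/d[2]
def tri(*obs):
    A=np.zeros((3,3));b=np.zeros(3)
    for f,u,v in obs:
        e,d=ray(f,u,v); d=d/np.linalg.norm(d);P=np.eye(3)-np.outer(d,d);A+=P;b+=P@e
    p=np.linalg.solve(A,b); res=[np.linalg.norm(np.cross(p-e,d/np.linalg.norm(d))) for e,d in (ray(*o) for o in obs)]
    return p,np.round(res,4)
def proj(f,p):
    c=R.from_euler("xyz",f["rotation"]).as_matrix().T@(np.array(p)-f["eye"]); K=f["K"]
    return K[0,0]*c[0]/-c[2]+K[0,2],K[1,1]*-c[1]/-c[2]+K[1,2]
E
python3 - <<'E'
from h import *
d=pickle.load(open("f0.pkl","rb"))
r=lambda im,s:cv2.resize(im,None,fx=s,fy=s,interpolation=cv2.INTER_CUBIC)
t=d["top"]["img"]; s=d["side"]["img"]
A=r(t[228:282,368:468],8) #800x432
cv2.imwrite("pics/topc.png",A[:,:,::-1])
B=r(s[265:405,268:358],4.2)  #378x588
C=r(s[232:287,293:353],6) #360x330
D=r(t[232:280,262:320],7) # 406x336
o=np.zeros((600,800,3),np.uint8); o[:B.shape[0],:B.shape[1]]=B; o[:C.shape[0],390:390+C.shape[1]]=C
D=r(t[234:280,263:318],5); o[340:340+D.shape[0],390:390+D.shape[1]]=D
cv2.imwrite("pics/sidec.png",o[:,:,::-1])
for n,u,v in(("top",415,253),("top",290,256)): print(onz(d[n],u,v,0))
E
```

```text
[ 0.50405095 -0.28897454  0.        ]
[0.49584782 0.0385199  0.        ]
```

View pics/topc.png

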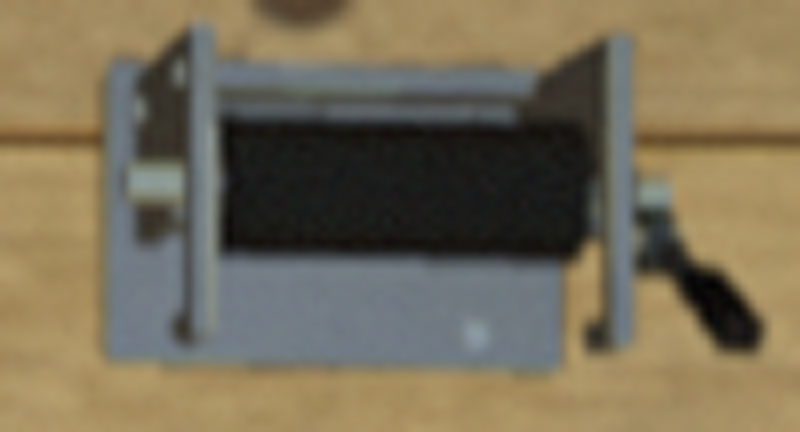

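View pics/sidec.png

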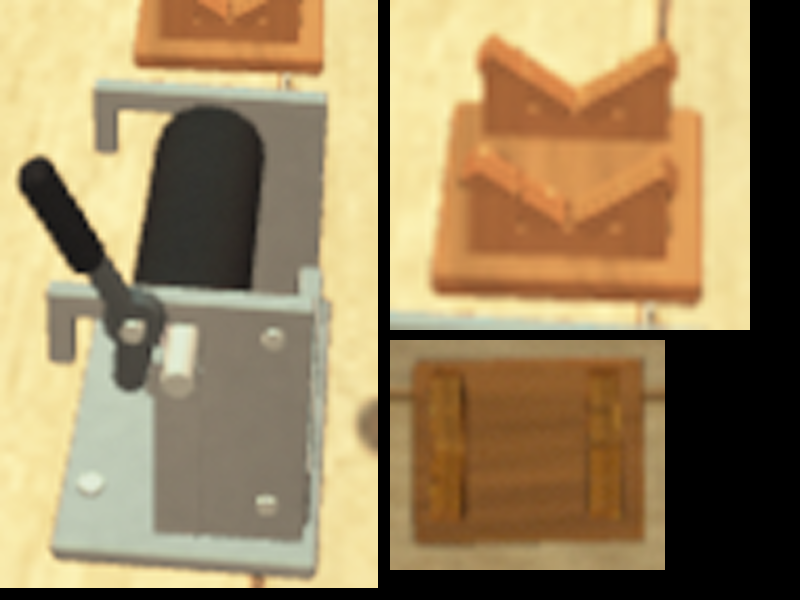

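```bash
cat > fit.py <<'E'
from h import *
from scipy.optimize import least_squares
d=pickle.load(open("f0.pkl","rb")); T,S=d["top"],d["side"]
tc=lambda x,y:(T,368+x/8,228+y/8); sc=lambda x,y:(S,268+x/4.2,265+y/4.2)
rs=lambda x,y:(S,293+(x-390)/6,232+y/6); rt=lambda x,y:(T,263+(x-390)/5,234+(y-340)/5)
stand=[((1.5,82,100),tc(130,184)),((1.5,-82,100),tc(670,193)),((-46,62,124),tc(203,342)),((-46,-62,124),tc(622,348)),
((1.5,-82,100),sc(178,385)),((-46,-66,124),sc(50,289)),((-46,58,124),sc(95,88)),((-52,-77,185),sc(36,163)),((-14,-84,120),sc(132,330))]
rest=[((-48,60,12),rt(414,541)),((-48,-60,12),rt(643,541)),((48,60,12),rt(414,358)),((48,-60,12),rt(643,360)),
((-48,-60,12),rs(437,275)),((48,-60,12),rs(700,289)),((-48,60,12),rs(455,102)),((48,60,12),rs(700,110)),((0,-48,26),rs(567,228)),((0,32,26),rs(577,112))]
def fit(obs,x0):
    P=np.array([o[0] for o in obs])/1e3
    def res(q,free=True):
        W=P@R.from_euler("z",q[3]).as_matrix().T+q[:3]
        return np.ravel([np.subtract(proj(o[1][0],w),o[1][1:]) for o,w in zip(obs,W)])
    s=least_squares(res,x0,loss="soft_l1"); return s.x,res(s.x).reshape(-1,2).round(1)
if __name__=="__main__":
    for o,x0 in((stand,[.5,-.29,0,0]),(rest,[.5,.04,0,0])):
        q,r=fit(o,x0); print(q.round(4)); print(r.tolist())
    print(tri((T,*tc(670,193)[1:]),(S,*sc(178,385)[1:])),tri((T,*tc(745,335)[1:]),(S,*sc(38,170)[1:])))
E
python3 fit.py
```

```text
[ 0.4963 -0.2726  0.002  -0.0145]
[[-1.0, -0.6], [-0.3, -0.7], [-0.1, -1.2], [0.5, -1.2], [0.2, -0.8], [-0.7, -0.1], [-0.8, -1.1], [-3.9, 0.7], [0.3, 2.0]]
[ 0.496   0.0363 -0.0013  0.0098]
[[-0.4, 0.1], [0.4, -0.4], [-0.3, -0.2], [0.1, -1.0], [-1.6, 0.1], [0.1, -0.2], [-0.2, -0.2], [0.4, 0.2], [-0.2, 0.3], [-0.2, 0.1]]
(array([ 0.49570687, -0.35556804,  0.10112016]), array([0.0007, 0.0007])) (array([ 0.4476125 , -0.34956084,  0.18607191]), array([0.0016, 0.0016]))
```

Request:
{"method": "move_arm", "body": {"gripper": [0,0,0,0,0,0,0,0], "linear": [[0,0,0],[0,0,0],[0,0,0],[0,0,0],[0,0,0],[0,0,0],[0,0,0],[0,0,0]], "twist": [-8.3,-8.3,-8.3,-8.3,-8.3,-8.3,-8.3,-8.3], "squeeze": 50}}

```text
clock: 0.95
position: [0.1586, -0.6044, 0.231]
tool_rot: [-3.141, -0.0, 1.422]
force: [0.0, -0.1, -0.5]
grip_width: 0.0
finger_force: 0.0
```

```bash
python3 - <<'E'
from fit import *
# crate / bottle clearances
print("crate corner floor",onz(S,437,432,0),"bottle base",onz(S,403,335,0),"wine bottle top",tri((S,418,185),(T,377,164)))
p=np.array([.496,-.2726,0]);Rz=R.from_euler("z",-.0145)
for n,v in(("lever pivot",(-14,-77,120)),("lever end",(55,-77,148)),("axle",(1.5,0,100)),("slot",(-22,0,90))): print(n,(Rz.apply(np.array(v)/1e3)+p).round(4))
E
```

```text
crate corner floor [ 0.68681295 -0.39091803  0.        ] bottle base [ 0.65485975 -0.17743775  0.        ] wine bottle top (array([ 0.65265767, -0.15319916,  0.28939531]), array([0.0013, 0.0013]))
lever pivot [ 0.4809 -0.3494  0.12  ]
lever end [ 0.5499 -0.3504  0.148 ]
axle [ 0.4975 -0.2726  0.1   ]
slot [ 0.474  -0.2723  0.09  ]
```

Request:
{"method": "move_arm", "body": {"gripper": [0,0,0,0,0,0,0,0], "linear": [[0,0,0],[3.6,3.4,0],[3.6,3.4,0],[3.6,3.4,0],[3.6,3.4,0],[3.6,3.4,0],[3.6,3.4,0],[0,0,0]], "twist": [-7.7,0,0,0,0,0,0,0]}}

```text
clock: 1.75
position: [0.372, -0.3876, 0.2316]
tool_rot: [3.14, -0.002, 1.558]
force: [-1.3, -1.9, 0.2]
grip_width: 0.0003
finger_force: 0.0
```

Request:
{"method": "move_arm", "body": {"gripper": [0,0,0,0,0], "linear": [[3.8,2.4,0],[0,0,4.2],[0,0,4.1],[0,0,0],[0,0,0]], "twist": [0,0,0,0,0]}}

```text
clock: 2.25
position: [0.392, -0.3553, 0.1489]
tool_rot: [-3.141, -0.001, 1.55]
force: [-0.1, 0.2, -0.5]
grip_width: -0.0
finger_force: 0.0
```

```bash
python3 - <<'E'
from h import *
from workcell import viewer,monitor
o=monitor.observe(); print(o["clock"],o["position"],o["tool_rot"])
S=viewer.grab_frame("side"); W=viewer.grab_frame("wrist"); pickle.dump((S,W),open("f1.pkl","wb"))
r=lambda im,s:cv2.resize(im,None,fx=s,fy=s,interpolation=cv2.INTER_CUBIC)
B=r(S["img"][225:415,225:365],3); C=r(W["img"],.59)
o=np.zeros((580,800,3),np.uint8);o[:B.shape[0],:B.shape[1]]=B;o[:C.shape[0],421:421+C.shape[1]]=C[:,:379]
cv2.imwrite("pics/l1.png",o[:,:,::-1])
E
```

```text
2.25 [ 0.39195564 -0.35531856  0.1488605 ] [-3.14092487e+00 -7.94569729e-04  1.55002145e+00]
```

View pics/l1.png

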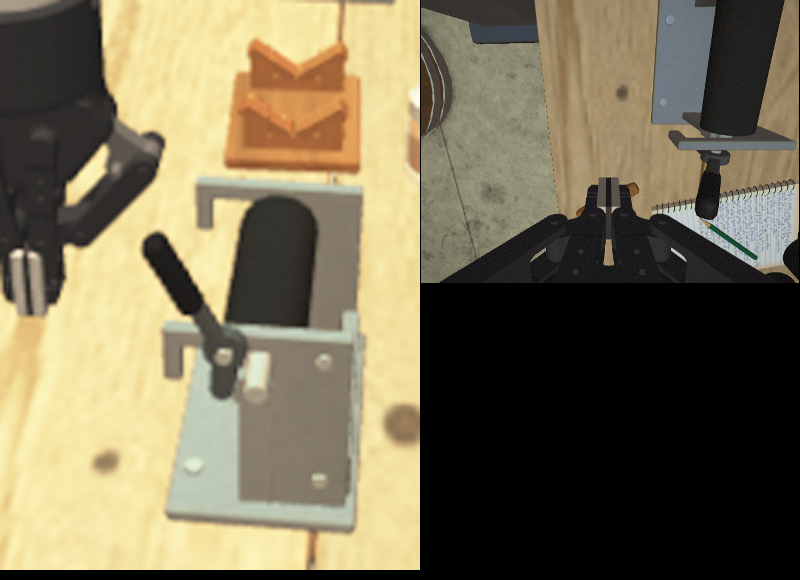

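The fingertips (left crop, ≈ (30,315)) stand in front of the lever and a little low, with the handle tip at ≈ (155,240). In the wrist view the handle tip is at ≈ (708,205). Next I'll check the lateral alignment.

```bash
python3 - <<'E'
from h import *
S,W=pickle.load(open("f1.pkl","rb"))
w=lambda x,y:(W,(x-421)/.59,y/.59); s=lambda x,y:(S,225+x/3,225+y/3)
print(W["eye"],W["rotation"])
print("tip",onz(*w(708,203),.183),tri(w(707,203),s(155,242)))
print("axle R end",tri(w(716,142),s(256,393)), "pivot", tri(w(714,156),s(224,357)))
print("rubber right end mid top",onz(*w(731,134),.118))
E
```

```text
[ 0.39359047 -0.2711329   0.29174113] [-0.33516471 -0.0005939  -0.02059382]
tip [ 0.44789492 -0.34624176  0.183     ] (array([ 0.4477511 , -0.34610989,  0.18307226]), array([0.0004, 0.0004]))
axle R end (array([ 0.4945273 , -0.34308213,  0.09019713]), array([0.001, 0.001])) pivot (array([ 0.48026287, -0.34645759,  0.11625815]), array([0.0003, 0.0003]))
rubber right end mid top [ 0.49078207 -0.32681588  0.118     ]
```

Request:
{"method": "move_arm", "body": {"gripper": [0,0,0,0,0,0,0,0], "linear": [[0.6,1.0,0],[0,2,0],[0,2,0],[0,2,0],[0,2,0],[0,2,0],[0,2,0],[0,2,0]], "twist": [0,0,0,0,0,0,0,0]}}

```text
clock: 3.15
position: [0.5433, -0.3521, 0.1498]
tool_rot: [3.141, 0.001, 1.55]
force: [-30.7, 2.6, 23.7]
grip_width: -0.0002
finger_force: 16.5
```

Request:
{"method": "move_arm", "body": {"gripper": [0,0,0,0,0,0], "linear": [[0,-2,0],[0,0,-3.5],[0,0,-4.5],[3.8,-1.5,-3],[4,-1,-3],[0,0,0]], "twist": [0,0,0,0,0,0]}}

```text
clock: 3.75
position: [0.501, -0.27, 0.2931]
tool_rot: [3.135, 0.002, 1.555]
force: [1.2, -0.1, 0.2]
grip_width: 0.0001
finger_force: 0.0
```

```bash
python3 - <<'E'
from h import *
from workcell import viewer,monitor
o=monitor.observe(); print(o["clock"],o["position"],o["tool_rot"],o["force"],o["qpos"])
S=viewer.grab_frame("side"); W=viewer.grab_frame("wrist"); pickle.dump((S,W),open("f2.pkl","wb"))
r=lambda im,s:cv2.resize(im,None,fx=s,fy=s,interpolation=cv2.INTER_CUBIC)
B=r(S["img"][265:405,268:368],3); C=r(W["img"],.78)
o=np.zeros((420,800,3),np.uint8);o[:B.shape[0],:B.shape[1]]=B;o[:C.shape[0],300:300+C.shape[1]]=C[:,:500]
cv2.imwrite("pics/l2.png",o[:,:,::-1])
E
```

```text
3.75 [ 0.50102415 -0.26995377  0.29311232] [3.13469657e+00 2.17777924e-03 1.55501671e+00] [ 1.23240365 -0.07265309  0.19344385] [ 0.72985139  0.3977908  -0.46299598  1.6637896   0.19376388  1.11832728
  0.19846094]
```

View pics/l2.png

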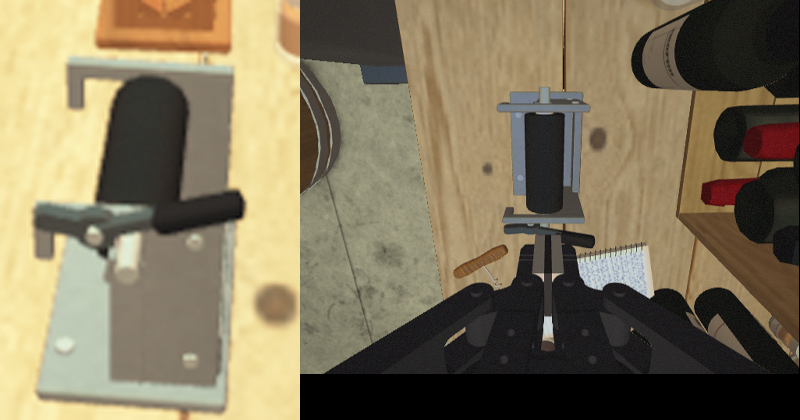

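The lever is open: its handle points back, with the tip at ≈ (235,205). The roller is still on its ledges, rubber from (544,112) to (544,212) in the wrist view. I'll get its edges from intensity profiles.

```bash
python3 - <<'E'
from h import *
S,W=pickle.load(open("f2.pkl","rb"))
g=cv2.cvtColor(W["img"],cv2.COLOR_RGB2GRAY).astype(int)
u0=313
print("col",[(v,int(g[v,u0-2:u0+3].mean())) for v in range(104,152,1)])
print("col2",[(v,int(g[v,u0-2:u0+3].mean())) for v in range(262,290,1)])
for v in (165,200,240): print(v,[(u,int(g[v-2:v+3,u].mean())) for u in range(278,350,2)])
E
```

```text
col [(104, 149), (105, 150), (106, 152), (107, 151), (108, 152), (109, 151), (110, 152), (111, 134), (112, 140), (113, 149), (114, 149), (115, 148), (116, 148), (117, 149), (118, 149), (119, 148), (120, 148), (121, 149), (122, 149), (123, 150), (124, 149), (125, 148), (126, 149), (127, 150), (128, 149), (129, 149), (130, 150), (131, 151), (132, 125), (133, 94), (134, 114), (135, 125), (136, 123), (137, 125), (138, 124), (139, 125), (140, 126), (141, 126), (142, 119), (143, 102), (144, 138), (145, 167), (146, 118), (147, 43), (148, 27), (149, 36), (150, 36), (151, 35)]
col2 [(262, 34), (263, 35), (264, 34), (265, 35), (266, 36), (267, 35), (268, 36), (269, 35), (270, 34), (271, 37), (272, 33), (273, 36), (274, 83), (275, 81), (276, 72), (277, 75), (278, 84), (279, 112), (280, 124), (281, 125), (282, 124), (283, 125), (284, 126), (285, 125), (286, 133), (287, 146), (288, 148), (289, 148)]
165 [(278, 127), (280, 127), (282, 126), (284, 127), (286, 126), (288, 28), (290, 30), (292, 30), (294, 34), (296, 37), (298, 36), (300, 33), (302, 36), (304, 36), (306, 34), (308, 35), (310, 36), (31
[... 328 characters left out ...]
7), (298, 38), (300, 35), (302, 35), (304, 35), (306, 35), (308, 35), (310, 36), (312, 36), (314, 38), (316, 36), (318, 34), (320, 37), (322, 36), (324, 36), (326, 34), (328, 34), (330, 33), (332, 30), (334, 30), (336, 26), (338, 95), (340, 121), (342, 120), (344, 120), (346, 120), (348, 64)]
240 [(278, 124), (280, 124), (282, 124), (284, 124), (286, 125), (288, 123), (290, 26), (292, 31), (294, 35), (296, 34), (298, 34), (300, 34), (302, 37), (304, 36), (306, 35), (308, 34), (310, 37), (312, 34), (314, 37), (316, 34), (318, 34), (320, 36), (322, 34), (324, 31), (326, 32), (328, 35), (330, 32), (332, 33), (334, 28), (336, 21), (338, 74), (340, 76), (342, 75), (344, 75), (346, 75), (348, 61)]
```

```bash
python3 - <<'E'
from h import *
S,W=pickle.load(open("f2.pkl","rb"))
f=lambda v,z,u=313.3:onz(W,u,v,z).round(4)
print("axle+ end z.106",f(111,.106),"cheekL outer/inner",f(132.5,.124),f(143,.124),"cheekR inner/outer",f(278.7,.124),f(286.5,.124))
print("rubber R",f(273.6,.122),"rubber L z.122",f(146.5,.122),"center",f(165,.1,313.7),f(240,.1,313.3))
print(W["eye"],W["rotation"])
E
```

```text
axle+ end z.106 [ 0.4988 -0.1913  0.106 ] cheekL outer/inner [ 0.4986 -0.2069  0.124 ] [ 0.4985 -0.2148  0.124 ] cheekR inner/outer [ 0.496 -0.331  0.124] [ 0.4959 -0.3386  0.124 ]
rubber R [ 0.4961 -0.327   0.122 ] rubber L z.122 [ 0.4984 -0.2176  0.122 ] center [ 0.4982 -0.2352  0.1   ] [ 0.4965 -0.3033  0.1   ]
[ 0.5007829  -0.18757367  0.43290075] [-0.33694053 -0.00461682 -0.01721959]
```

Request:
{"method": "move_arm", "body": {"gripper": [1,1,1,1,1,1,1,1], "linear": [[-0.25,-0.4,0],[0,0,2],[0,0,2],[0,0,2],[0,0,2],[0,0,2],[0,0,2],[0,0,0]], "twist": [0,0,0,0,0,0,0,0]}}

```text
clock: 4.65
position: [0.4934, -0.2774, 0.1644]
tool_rot: [-3.137, -0.002, 1.549]
force: [-0.3, 0.5, -0.2]
grip_width: 0.0855
finger_force: 0.0
```

Request:
{"method": "move_arm", "body": {"gripper": [1,1,1,1,1,1,1,1], "linear": [[0.5,0.4,0],[0,0,1.5],[0,0,1.5],[0,0,1.5],[0,0,1.5],[0,0,1.5],[0,0,1],[0,0,0]], "twist": [-0.3,0,0,0,0,0,0,0]}}

```text
clock: 5.45
position: [0.4984, -0.2719, 0.0807]
tool_rot: [-3.14, -0.001, 1.555]
force: [-0.3, -0.2, 0.6]
grip_width: 0.0854
finger_force: 0.0
```

Request:
{"method": "move_arm", "body": {"gripper": [1,0,0,0,0,0,0,0], "linear": [[0,-0.1,0.3],[0,0,0],[0,0,0],[0,0,0],[0,0,0],[0,0,0],[0,0,0],[0,0,0]], "twist": [0,0,0,0,0,0,0,0], "squeeze": 50}}

```text
clock: 6.25
position: [0.4978, -0.2724, 0.0797]
tool_rot: [-3.141, 0.0, 1.555]
force: [-2.8, 0.8, 5.6]
grip_width: 0.0428
finger_force: 49.8
```

Request:
{"method": "move_arm", "body": {"gripper": [0,0,0,0], "linear": [[0,0,-0.3],[0,0,-0.3],[0,0,0],[0,0,0]], "twist": [0,0,0,0]}}

```text
clock: 6.65
position: [0.4978, -0.2723, 0.0853]
tool_rot: [-3.141, 0.0, 1.555]
force: [-4.5, 1.1, -1.9]
grip_width: 0.0427
finger_force: 51.4
```

Request:
{"method": "move_arm", "body": {"gripper": [0,0,0,0,0,0,0], "linear": [[0,-0.3,0.1],[0,-0.5,0.05],[0,-0.5,0],[0,-0.5,0],[0,-0.4,0],[0,0,0],[0,0,0]], "twist": [0,0,0,0,0,0,0]}}

```text
clock: 7.35
position: [0.4762, -0.272, 0.0839]
tool_rot: [3.141, 0.0, 1.555]
force: [-0.1, -0.2, -3.3]
grip_width: 0.0424
finger_force: 51.3
```

Request:
{"method": "move_arm", "body": {"gripper": [0,0,0,0,0,0,0], "linear": [[0,-0.2,0],[0,0,0.7],[0,0,0.7],[0,0,0.7],[0,0,0.7],[0,0,0.3],[0,0,0]], "twist": [0,0,0,0,0,0,0]}}

```text
clock: 8.05
position: [0.4739, -0.2717, 0.0522]
tool_rot: [-3.141, -0.0, 1.555]
force: [0.0, -0.6, -1.8]
grip_width: 0.0433
finger_force: 51.3
```

Request:
{"method": "move_arm", "body": {"gripper": [0,0,0,0,0,0,0,0], "linear": [[0,-0.8,0],[0,-1,0],[0,-1,0],[0,-1,0],[0,-1,0],[0,-1,0],[0,-1,0],[0,0,0]], "twist": [0,0,0,0,0,0,0,0]}}

```text
clock: 8.85
position: [0.4045, -0.271, 0.0528]
tool_rot: [-3.141, 0.0, 1.554]
force: [-0.8, 0.7, -4.3]
grip_width: 0.0426
finger_force: 51.4
```

Request:
{"method": "move_arm", "body": {"gripper": [0,0,0,0,0,0,0,0], "linear": [[0,0,-2],[0,0,-3],[0,0,-3],[0,0,-2.5],[2,0,0],[3,0.5,0],[3,1,0],[3,1,0]], "twist": [0,0,0,0,0,0,0,0]}}

```text
clock: 9.65
position: [0.4333, -0.1601, 0.158]
tool_rot: [3.141, 0.0, 1.555]
force: [0.6, 0.7, -2.8]
grip_width: 0.0427
finger_force: 52.1
```

Request:
{"method": "move_arm", "body": {"gripper": [0,0,0,0,0,0,0,0], "linear": [[3,1,0],[3,1,0],[3,1,0],[3,1,0],[3,1,0],[3,1,0],[1.5,0.5,0],[0,0,0]], "twist": [0,0,0,0,0,0,-1.5,0]}}

```text
clock: 10.45
position: [0.5014, 0.0352, 0.1578]
tool_rot: [3.141, -0.001, 1.586]
force: [-0.8, -0.2, -2.4]
grip_width: 0.043
finger_force: 52.1
```

Request:
{"method": "move_arm", "body": {"gripper": [0,0], "linear": [[0,0,0],[0,0,0]], "twist": [0,0]}}

```text
clock: 10.65
position: [0.5006, 0.0317, 0.1578]
tool_rot: [-3.141, 0.001, 1.58]
force: [-0.2, 0.4, -3.5]
grip_width: 0.0426
finger_force: 52.1
```

Request:
{"method": "move_arm", "body": {"gripper": [0,0,0,0,0,0], "linear": [[0.45,-0.45,0],[0,0,2],[0,0,2],[0,0,2],[0,0,0],[0,0,0]], "twist": [0,0,0,0,0,0]}}

```text
clock: 11.25
position: [0.4961, 0.0371, 0.0983]
tool_rot: [-3.141, -0.0, 1.581]
force: [-0.6, -0.0, -3.2]
grip_width: 0.0427
finger_force: 51.9
```

```bash
python3 - <<'E'
from h import *
from workcell import viewer,monitor
o=monitor.observe(); print(o["clock"],o["position"],o["tool_rot"],o["force"])
S=viewer.grab_frame("side"); W=viewer.grab_frame("wrist");T=viewer.grab_frame("top"); pickle.dump((S,W,T),open("f3.pkl","wb"))
r=lambda im,s:cv2.resize(im,None,fx=s,fy=s,interpolation=cv2.INTER_CUBIC)
B=r(S["img"][210:290,270:370],4); D=r(T["img"][225:285,255:325],4); C=r(W["img"][0:300,200:440],1.65)
o=np.zeros((600,800,3),np.uint8);o[:B.shape[0],:B.shape[1]]=B;o[:C.shape[0],402:402+C.shape[1]]=C;o[330:330+D.shape[0],:D.shape[1]]=D
cv2.imwrite("pics/l3.png",o[:,:,::-1])
E
```

```text
11.25 [0.49609608 0.03712155 0.09825546] [-3.14124129e+00 -1.87812436e-06  1.58123188e+00] [-0.61601392 -0.01497208 -3.19651197]
```

View pics/l3.png

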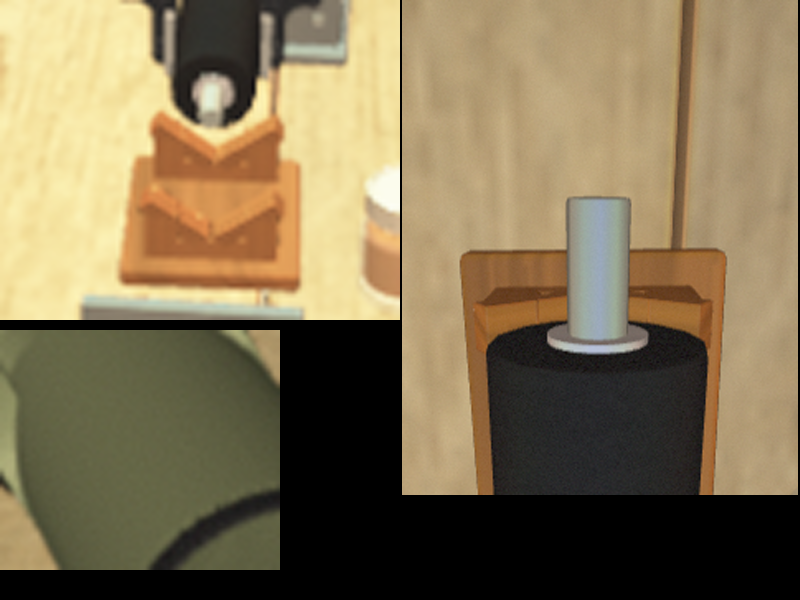

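The roller is level above the rest in the wrist crop, with its axle end at (598,199) and rubber end at ≈ (598,345). The rest's far edge runs from (461,253) to (725,251). In the side crop the axle end is at ≈ (210,115), above the V at (212,236). Now the offsets.

```bash
python3 - <<'E'
from h import *
S,W,T=pickle.load(open("f3.pkl","rb"))
w=lambda x,y,z:onz(W,200+(x-402)/1.65,y/1.65,z)
s=lambda x,y,z:onz(S,270+x/4,210+y/4,z)
p=lambda n,a:print(n,a.round(4))
a,b=w(461,253,.012),w(725,251,.012);p("base far L",a);p("R",b);p("mid",(a+b)/2)
a,b=w(480,305,.05),w(711,303,.05);p("saddle far top L",a);p("R",b)
p("axle end top",w(598,199,.1246)); p("axle x at root",w(598,335,.1246)); p("rubber end ctr",w(598,343,.1186)); p("rubber end top",w(598,372,.1406))
p("side axle end",s(210,115,.1186)); p("V near",s(212,236,.026)); p("V far face +32",s(215,158,.026))
# rubber side edges at mid/bottom of crop vs. base edges
p("rubL",w(495,490,.1186));p("rubR",w(700,490,.1186));p("baseL",w(484,490,.012));p("baseR",w(709,490,.012))
E
```

```text
base far L [0.4477 0.0958 0.012 ]
R [0.5409 0.0975 0.012 ]
mid [0.4943 0.0966 0.012 ]
saddle far top L [0.4604 0.0847 0.05  ]
R [0.5303 0.0861 0.05  ]
axle end top [0.4954 0.1181 0.1246]
axle x at root [0.4957 0.0938 0.1246]
rubber end ctr [0.4958 0.0907 0.1186]
rubber end top [0.4957 0.0914 0.1406]
side axle end [ 0.4965 -0.0415  0.1186]
V near [ 0.4977 -0.0087  0.026 ]
V far face +32 [0.4951 0.0714 0.026 ]
rubL [0.4741 0.0581 0.1186]
rubR [0.5181 0.0585 0.1186]
baseL [0.4514 0.0024 0.012 ]
baseR [0.5418 0.0034 0.012 ]
```

Request:
{"method": "move_arm", "body": {"gripper": [0,0,0,0,0,0,0,0], "linear": [[0,-0.05,1],[0,0,1],[0,0,1],[0,0,1],[0,0,1],[0,0,1],[0,0,0],[0,0,0]], "twist": [-0.3,0,0,0,0,0,0,0]}}

```text
clock: 12.2
position: [0.4957, 0.0373, 0.0377]
tool_rot: [-3.141, -0.0, 1.587]
force: [0.0, 0.1, -2.6]
grip_width: 0.0426
finger_force: 52.1
```

Request:
{"method": "move_arm", "body": {"gripper": [0,0,0,0,0,0], "linear": [[-0.05,0,0.2],[0,0,0.15],[0,0,0.1],[0,0,0.1],[0,0,0],[0,0,0]], "twist": [0,0,0,0,0,0]}}

```text
clock: 12.8
position: [0.4961, 0.0366, 0.0329]
tool_rot: [3.141, 0.0, 1.587]
force: [-2.9, -0.7, 12.0]
grip_width: 0.0428
finger_force: 53.7
```

Request:
{"method": "move_arm", "body": {"gripper": [0,0.55,0.6,0.7,1,1,1,1], "linear": [[0,0,-0.05],[0,0,0],[0,0,0],[0,0,0],[0,0,0],[0,0,0],[0,0,0],[0,0,0]], "twist": [0,0,0,0,0,0,0,0]}}

```text
clock: 13.6
position: [0.4958, 0.0367, 0.0328]
tool_rot: [-3.142, -0.0, 1.587]
force: [-0.2, 0.2, -0.7]
grip_width: 0.0851
finger_force: 0.0
```

Request:
{"method": "move_arm", "body": {"gripper": [1,1,1,1,1,1,1,1], "linear": [[0,0,-0.5],[0,0,-1.5],[0,0,-2],[0,0,-3],[0,0,-4],[0,0,-4],[0,-4,-1],[0,-4,0]], "twist": [0,0,0,0,0,0,0,0]}}

```text
clock: 14.4
position: [0.4156, 0.0356, 0.1944]
tool_rot: [3.139, -0.0, 1.586]
force: [0.1, -0.0, -0.4]
grip_width: 0.0854
finger_force: 0.0
```

Request:
{"method": "move_arm", "body": {"gripper": [1,1,1,1], "linear": [[-4,0,0],[-4,0,0],[0,0,0],[0,0,0]], "twist": [0,0,0,0]}}

```text
clock: 14.8
position: [0.4169, -0.0452, 0.1931]
tool_rot: [3.141, 0.0, 1.585]
force: [-0.3, 0.6, -0.8]
grip_width: 0.0853
finger_force: 0.0
```

```bash
python3 - <<'E'
from h import *
from workcell import viewer,monitor
o=monitor.observe(); print(o["clock"],o["position"],o["tool_rot"],o["force"])
S=viewer.grab_frame("side"); W=viewer.grab_frame("wrist");T=viewer.grab_frame("top"); pickle.dump((S,W,T),open("f4.pkl","wb"))
r=lambda im,s:cv2.resize(im,None,fx=s,fy=s,interpolation=cv2.INTER_CUBIC)
B=r(S["img"][150:390,260:370],2.5); C=r(W["img"],.8)
o=np.zeros((600,800,3),np.uint8);o[:B.shape[0],:B.shape[1]]=B;o[:C.shape[0],280:280+C.shape[1]]=C[:,:520]
D=r(T["img"][225:285,255:325],3);o[400:580,300:510]=D
cv2.imwrite("pics/l4.png",o[:,:,::-1])
E
```

```text
14.8 [ 0.41694834 -0.04521092  0.19312152] [3.14131762e+00 1.07661725e-04 1.58476356e+00] [-0.29159388  0.55003322 -0.7616986 ]
```

View pics/l4.png

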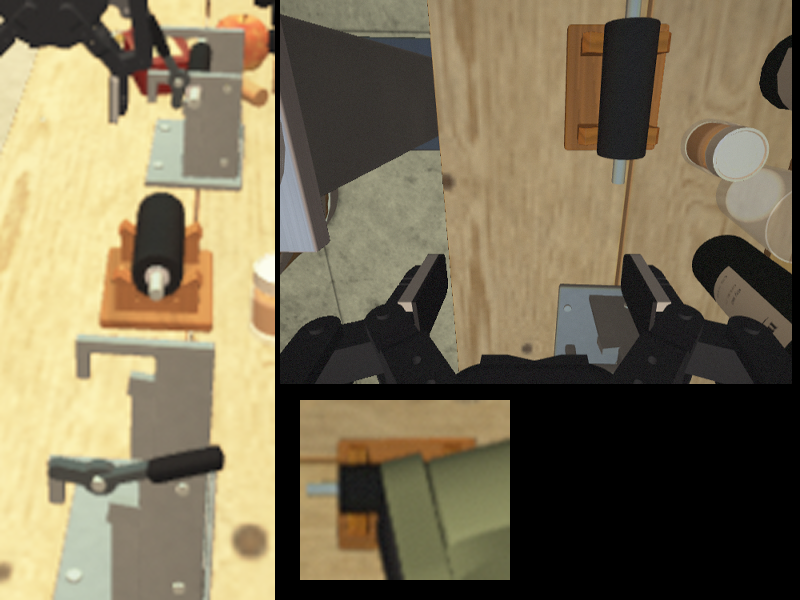

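The roller lies level in both V's, with rubber from (633,18) to (622,158) in the wrist view. The lever is still open at (220,458), and the slim roller is undisturbed. One check of centring along the rest before I hand in.

```bash
python3 - <<'E'
from h import *
S,W,T=pickle.load(open("f4.pkl","rb"))
w=lambda x,y,z:onz(W,(x-280)/.8,y/.8,z).round(4)
print("base near",w(566,149,.012),w(657,152,.012),"far",w(568,25,.012))
print("rubber near top",w(622,158,.060),"far top",w(634,18,.07),"axle near end",w(619,184,.053))
print("saddle near face -48",w(590,146,.04))
s=lambda x,y,z:onz(S,260+x/2.5,150+y/2.5,z).round(4)
print("side axle",s(155,285,.053),"base near",s(100,322,.012),s(212,326,.012))
E
```

```text
base near [ 0.4501 -0.0226  0.012 ] [ 0.5469 -0.0242  0.012 ] far [0.4461 0.0943 0.012 ]
rubber near top [ 0.4963 -0.0207  0.06  ] far top [0.4905 0.0901 0.07  ] axle near end [ 0.4982 -0.0477  0.053 ]
saddle near face -48 [ 0.47   -0.0138  0.04  ]
side axle [ 0.4963 -0.0314  0.053 ] base near [ 0.4506 -0.029   0.012 ] [ 0.5448 -0.0269  0.012 ]
```

```bash
python3 -c "
from workcell import bot; print(bot.job_done())"
```

```text
the job is handed in; nothing more can be done
None
```

The job is handed in: the cam lever is open to the back, the thick roller lies in the rest's V saddles within about 1 mm of centre, and the slim roller was left untouched. It took about 15 s of the 54 s allowed.

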